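# Index a worm-driven rotary table to its next station

### The arm

A 6-joint arm with a two-finger parallel gripper is mounted at the origin on the work surface. World frame = base frame: x ahead of the robot, y to its left, z up, the work surface at z = 0. Lengths are in m, angles in rad, forces in N, time in s.
With the tool pointing down it reaches from about 0.35 to 0.975 m from the base axis. Payload 4.9 kg.
Tool frame: the origin (TCP) lies midway between the tips of the shut fingers; the grasp point (between the pads) lies 19 mm behind it; z points along the fingers, y is the direction in which the jaws open and shut (so a half turn about z gives the same grasp; the last joint's range is limited). The gripper opens to 85 mm and grips with 20 to 120 N. Pads are 22 mm wide; open, the fingers measure 114 mm over their backs; the gripper's body (76 mm by 85 mm) begins 54 mm behind the grasp point. The pads swing forward as they close: fully open they stand 13 mm farther back than shut.
Start: joints at [-1.347, 0.053, 1.613, -0, 1.476, -0.119], TCP at [0.21, -0.589, 0.231] pointing down, gripper open.
Joint ranges: [-3.01, 3.01], [-1.01, 2.22], [0.06, 2.58], [-1.02, 4.17], [0.09, 2.62], [-3.14, 3.14]. Speed limits (rad/s): [2.57, 2.57, 3.14, 3.14, 3.14, 3.14].

### API

Orientations are given as a rotation vector (axis times angle).
In Python, from station import ctrl gives the robot as it stands.
- The arm moves only by the shell command python3 -m jog 'ROWS' [FORCE]. ROWS is JSON, one flat list of numbers, 7 for each row, row after row: the opening, from 0 (shut) to 1 (fully open), then the shift along the tool's x, y, z in m, then the turn, a rotation vector about the tool's x, y, z in degrees. A call has 1 to 10 rows; each row shifts and turns the commanded pose from where the row before left it, along the tool's axes as they then stand; what a row does not reach is not made up. A row lasts 1/8 s, in which the tool goes at most 62.5 mm and 10.7 degrees, less where a joint would pass 70% of its speed; a pose out of reach is approached as far as the arm can. A call with a gripper value outside its range is refused whole. The fingers move at their own pace and stop on an object; FORCE is the grip in N (left out, the last holds). Time passes only in rows, so rows that do not move let the fingers close. It gives the time, the measured TCP pose, the force and the opening at its end, in the units of the state.
- ctrl.get_obs(): the state, without advancing time (a new reading comes with each control period).
- ctrl.get_image(name): name is "side" or "top"; returns a dict with "image" (420x560x3 uint8, blue, green, red), "camera_matrix" (3x3 intrinsics, pixels), "rvec" (rotation vector, rad) and "tvec" (3), from world to camera coordinates, as OpenCV has them. Camera axes: x right, y down, z forward; pixel columns grow to the right and rows downward; lengths in m; the calibration is good to about 2 mm. A picture is of the moment at which its call begins. There is no depth.
- ctrl.finish_job(): hands the job in, once; it reports no verdict.
Trained networks look in a picture, given as the dict that the camera call returned (one of the last four; its "shot" number tells which), for a name from the list of things; names that differ only in an ending like _2 or _b are one class to them, and where a whole thing is asked for, a point or a joint stands for the part that bears it (a point fixed in the world has none). Each returns a list of dicts, best first, with "p" (0 to 1); they miss things now and then, are a little off and sometimes report something else, mostly with a low value. They report only what shows in the picture. A call takes as long as a camera call. They do not tell look-alikes from the thing itself.
- ctrl.boxes_of(target, picture): "box" ([centre column, centre row, width, height] in pixels, round what is visible of it).
The state is a dict: "t": time; "q": joint angles; "dq": joint speeds; "effort": joint torques, N m; "tool_pos": TCP position; "tool_rot": TCP orientation; "contact_force": force on the tool from outside, world axes, zero at the start; "wrist_torque": the same for the moment, N m; "opening": finger opening in m.
Only numpy, scipy, OpenCV 4.12 (cv2) and the standard library are available. Lean on these libraries where they do the work, as an engineer would, in place of code of your own. Each camera call takes 0.05 s, during which the arm holds its last target. There are 200 camera calls.

### The job

Take the drop pin out of its parking hole and stand it in the guide bush, let go, so that it rides on the notched division plate of the rotary table. Then turn the worm crank clockwise (facing its handle), several turns, until the pin has dropped fully home into the next notch and you feel the notch come up firmly against it, slack taken out; stop there without forcing the pin. Let go of the crank, and leave the spare ring, the jar and the brush alone.

Things in the scene. Friction and masses are not known exactly. Their poses are not given: they have to be found in the camera images.
- stage: Grey cast base of a bench rotary table, bolted down: foot 184 x 184 x 14 mm, round casting 160 mm wide, top at 78 mm. Origin under its centre on the bench, z up. In its own frame (x, y, z in mm): bush_mouth (72, 0, 120), parking_mouth (-76, 76, 78), crank_axis (-45, -143, 66). A metal ring is clamped on its platter; ring top 138 mm above the bench, 32 mm from the centre.
- pin: Loose steel drop pin, 75 mm long, about 140 g. Origin at the centre of its lower end, z along it to the head. Shank 12 mm thick, 40 mm long, lower end tapered to 9 mm over 2 mm; collar 22 mm wide (40 to 43 mm up); knurled head 24 mm wide (47 to 75 mm up; grip it about 62 mm up). Starts upright in the parking hole, its collar resting on the post.
- parking_mouth (a point): Centre of the mouth of the parking hole: 13 mm wide, 46 mm deep, upright, in the top of a grey post 30 x 30 mm and 78 mm high.
- bush_mouth (a point): Centre of the mouth of the guide bush: upright through hole 13 mm wide in a steel block 28 x 28 x 24 mm that a dark post on its outer side holds over the division plate; mouth 120 mm above the bench. A pin riding on the plate has its lower end 26 mm below this point, a pin fully home 40 mm below (collar on the block).
- next_notch (a point): Centre of the next notch, on the top of the steel division plate (162 mm wide, 14 mm thick, top 94 mm above the bench; 6 notches 60 degrees apart, each 13.5 mm wide and open to the rim, centres 72 mm from the plate's axis, which is the stage's). It starts 30 to 42 degrees short of the bush, on the stage's +y side, and comes to the bush as the plate turns clockwise seen from above.
- crank_axis (a point): Point on the axis of the worm crank, in the upright plane in which the handle's middle (crank_grip) goes round; the axis is level, along the stage's y, and the handle points to -y. Clockwise as faced from the handle's end: up, to the stage's +x, down. That turns the plate clockwise seen from above, one turn for 30 of the crank.
- crank_grip (a point): Middle of the handle: plain metal sleeve 14 mm thick, 56 mm long, parallel to the crank's axis, free to spin on its spindle, so it can be held fast at a constant attitude while led round crank_axis on a circle of 30 mm radius. It can start at any angle. Running free it takes about 1.5 N along its path and stays where it is left.
- turntable: Turning part: division plate, 104 mm platter, clamped ring. Origin on the axis, at the plate's underside, z up. From the pin's drop the crank has about 1 rad of slack (more at the hand, as the grip gives); then the notch bears on the pin and the handle's load climbs slowly: 2 to 3 N above free running is firm, over 5 N would overload the pin (each 1 N at the handle puts 12 N on it).
- spare_ring: Bystander: loose plain metal ring, 63 mm wide, 30 mm high, origin at its underside.
- jar: Bystander: white reagent jar with a screw cap, 70 mm wide, 100 mm high, origin at its underside.
- brush: Bystander: brush lying on the bench, 170 mm long, origin at its underside midway along.
Mind the look-alikes: they are no part of the job. Several things have the shape of the pin; the one meant has the colours described above.

How it is judged:
By the outcome, as a careful person would: the job done as asked, in the order asked, and still so for the second after the job is handed in, with the robot touching nothing.
It also fails if it takes over 70 s, if anything falls off the work surface, if the arm or the gripper's body presses on something with over 40 N, if the wrist force passes 120 N, or if a joint passes its speed limit or range.

## Working session

There is one attempt and no reset: what is moved stays moved. The work goes in short steps, Python scripts to look and compute and a shell command to move; the robot and the scene stay as the last step left them, time stands still between calls to the robot, and variables do not carry over. Pictures are saved under pics/ and viewed, about 8 in all and at most 12, crops included, and the job is handed in when it is done.

```bash
mkdir -p pics; ls
python3 - <<'E'
from station import ctrl
import cv2,pickle
o=ctrl.get_obs(); print({k:(v if not hasattr(v,'round') else v) for k,v in o.items()})
D={}
for n in("side","top"):
    p=ctrl.get_image(n); D[n]=p; cv2.imwrite(f'pics/{n}0.png',p["image"])
    print(n,p["camera_matrix"],p["rvec"],p["tvec"])
    for t in("stage","pin","parking_mouth","bush_mouth","next_notch","crank_grip","turntable","spare_ring","jar","brush"):
        try: print(t,[( [round(float(x)) for x in b["box"]],round(float(b["p"]),2)) for b in ctrl.boxes_of(t,p)][:4])
        except Exception as e: print(t,e)
pickle.dump(D,open('d0.pkl','wb'))
E
```

```text
pics
{'t': 0.0, 'q': array([-1.34700117e+00,  5.33322249e-02,  1.61431634e+00,  1.01940297e-05,
        1.47597699e+00, -1.18942238e-01]), 'dq': array([-0.00050721, -0.0005371 ,  0.0001795 , -0.00147744, -0.00090893,
        0.00142057]), 'effort': array([ 1.74127992e-03, -3.93678653e+01, -3.70177746e+01, -3.31151682e-05,
        6.99217970e-03,  1.71772604e-05]), 'tool_pos': array([ 0.2099388 , -0.58802118,  0.23006494]), 'tool_rot': array([-3.09357486e+00, -5.35391628e-01,  1.51320364e-04]), 'contact_force': array([-0.321411  , -0.25316355, -0.47798165]), 'wrist_torque': array([-0.05704246,  0.02291144,  0.05146586]), 'opening': 0.0853472491514851}
side [[409.48575165   0.         280.73129905]
 [  0.         409.48575165 208.92271084]
 [  0.           0.           1.        ]] [ 0.29088391 -2.6421792   1.44311432] [0.51904613 0.12552808 0.86517314]
stage [([252, 246, 102, 97], 0.89)]
pin [([334, 266, 15, 32], 0.66), ([283, 252, 13, 24], 0.61), ([275, 305, 15, 36], 0.59)]
parking_mouth [([253, 248, 102, 94], 0.7)]
bush_mouth [([253, 248, 104, 102], 0.93)]
next_notch [([253, 225, 77
[... 169 characters left out ...]
rush [([355, 180, 62, 22], 0.69)]
top [[498.93270419   0.         277.439899  ]
 [  0.         498.93270419 218.0038561 ]
 [  0.           0.           1.        ]] [ 2.14038738 -2.12691324  0.14564696] [0.03911778 0.54272456 1.10584864]
stage [([274, 203, 121, 94], 0.71)]
pin [([185, 274, 15, 3], 0.69), ([184, 242, 14, 10], 0.65), ([236, 282, 8, 6], 0.65)]
parking_mouth [([275, 204, 123, 93], 0.74)]
bush_mouth [([271, 202, 123, 94], 0.65)]
next_notch [([254, 206, 73, 68], 0.79)]
crank_grip [([315, 222, 33, 23], 0.65)]
turntable [([257, 206, 71, 74], 0.96)]
spare_ring [([421, 199, 30, 28], 0.76)]
jar [([121, 233, 37, 36], 0.91)]
brush [([432, 290, 23, 75], 0.86), ([274, 203, 119, 94], 0.19)]
```

Run:
```python
import cv2,pickle
D=pickle.load(open('d0.pkl','rb'))
a=D["side"]["image"][150:370,180:400]; b=D["top"]["image"][120:310,160:360]
import numpy as np
a=cv2.resize(a,(400*1,400)); b=cv2.resize(b,(400,380)); b=np.vstack([b,np.zeros((20,400,3),np.uint8)])
a=D["side"]["image"][160:340,190:360]
cv2.imwrite('pics/s1.png',cv2.resize(a,None,fx=3.3,fy=3.3,interpolation=cv2.INTER_CUBIC))
b=D["top"]["image"][140:300,170:360]
cv2.imwrite('pics/t1.png',cv2.resize(b,None,fx=3.6,fy=3.6,interpolation=cv2.INTER_CUBIC))
```

```text
(no output)
```

View pics/side0.png

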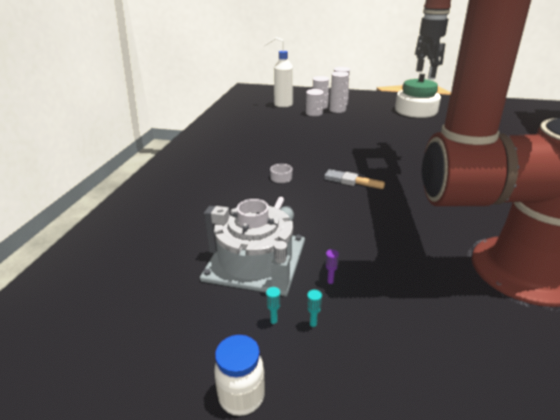

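View pics/t1.png

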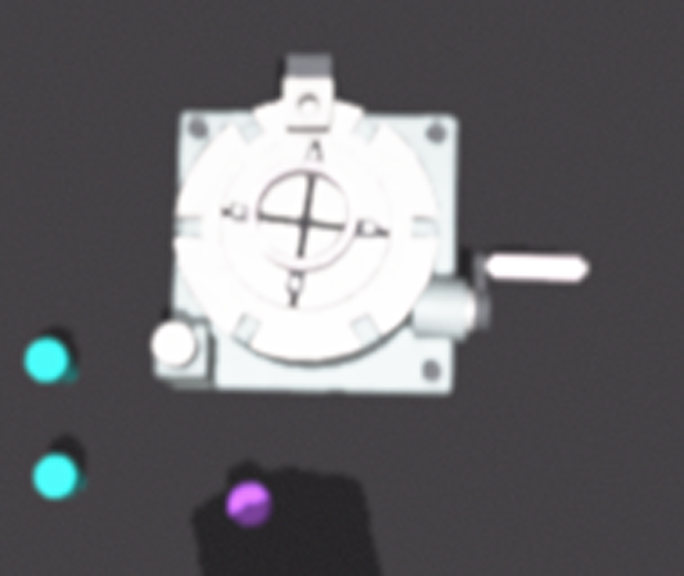

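View pics/s1.png

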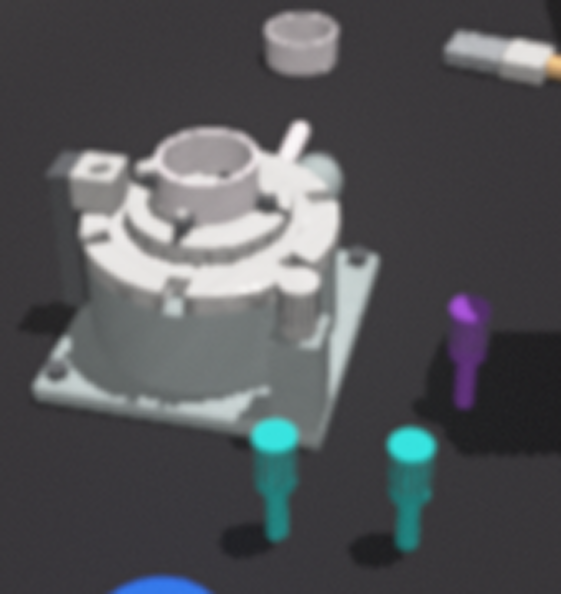

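```bash
cat > h.py <<'E'
import numpy as np,cv2
from scipy.optimize import least_squares
from scipy.spatial.transform import Rotation as R
def proj(p,X): return cv2.projectPoints(np.atleast_2d(X).astype(float),p["rvec"],p["tvec"],p["camera_matrix"],None)[0][:,0]
def S(s,P):
    c,n=np.cos(s[2]),np.sin(s[2]); P=np.atleast_2d(P)/1000.
    return np.c_[s[0]+c*P[:,0]-n*P[:,1], s[1]+n*P[:,0]+c*P[:,1], P[:,2]]
E
python3 - <<'E'
from h import *
import pickle
D=pickle.load(open('d0.pkl','rb'))
for n in D:
    r=R.from_rotvec(np.ravel(D[n]["rvec"])); print(n,"cam at",-r.inv().apply(np.ravel(D[n]["tvec"])))
t=lambda L:np.array(L)/3.6+[170,140]-.36
s=lambda L:np.array(L)/3.3+[190,160]-.35
PT=[[92,92,14],[92,-92,14],[-92,-92,14],[72,0,120],[-76,76,113]]; UT=t([[182,110],[457,118],[450,393],[308,103],[174,343]])
PS=[[92,92,14],[-92,92,14],[-92,-92,14],[72,0,120],[-76,76,113]]; US=s([[35,388],[318,440],[378,257],[100,168],[299,275]])
f=lambda v:np.r_[(proj(D["top"],S(v,PT))-UT).ravel(),(proj(D["side"],S(v,PS))-US).ravel()]
r=least_squares(f,[.6,0,0],loss='soft_l1'); v=r.x; print(v,np.degrees(v[2])); print(f(v).reshape(-1,2).round(1))
g=lambda a,y:[-45+30*np.sin(a),y,66+30*np.cos(a)]
ut=t([[487,267],[588,267]]); us=s([[303,125]])
h=lambda a:np.r_[(proj(D["top"],S(v,[g(a[0],-115),g(a[0],-171)]))-ut).ravel(),(proj(D["side"],S(v,[g(a[0],-171)]))-us).ravel()]
for a0 in(0,1.5,3,4.5):
    q=least_squares(h,[a0]); print(q.x,q.cost,h(q.x).round(1))
for n,P in dict(bush=[72,0,120],park=[-76,76,78],axis=[-45,-143,66]).items(): print(n,S(v,P).round(4))
np.save('s.npy',v)
E
```

```text
side cam at [0.35262585 0.75858444 0.57783684]
top cam at [0.36707511 0.02232044 1.17632437]
[ 0.56789096  0.09259585 -0.02168075] -1.2422156413919918
[[-0.6  0.1]
 [-0.2 -0.2]
 [-0.1  0.1]
 [-0.3 -0. ]
 [-0.6  0.2]
 [-1.3 -1.6]
 [ 0.6 -2.5]
 [ 0.9 -1.7]
 [-0.1 -1.1]
 [-0.2  1. ]]
[1.7358726] 3.3578482113838937 [ 0.9 -0.2 -2.3  0.4 -0.4 -0.2]
[1.7358725] 3.3578482113827897 [ 0.9 -0.2 -2.3  0.4 -0.4 -0.2]
[1.73587274] 3.3578482113876706 [ 0.9 -0.2 -2.3  0.4 -0.4 -0.2]
[1.73587263] 3.3578482113843244 [ 0.9 -0.2 -2.3  0.4 -0.4 -0.2]
bush [[0.6399 0.091  0.12  ]]
park [[0.4936 0.1702 0.078 ]]
axis [[ 0.5198 -0.0494  0.066 ]]
```

```bash
cat >> h.py <<'E'
def go(P,jaw,v=None):
    """stage point mm (TCP) and jaw (tool y) angle deg in the stage -> shift in current tool axes, turn (deg) to make after"""
    from station import ctrl
    v=np.load('s.npy') if v is None else v
    o=ctrl.get_obs(); Rc=R.from_rotvec(o["tool_rot"]); a=np.radians(jaw)+v[2]
    y=np.array([np.cos(a),np.sin(a),0]); z=np.array([0,0,-1.]); Rt=R.from_matrix(np.c_[np.cross(y,z),y,z])
    print("t",round(o["t"],2),"shift mm",(Rc.inv().apply(S(v,P)[0]-o["tool_pos"])*1000).round(1),"turn",np.degrees((Rc.inv()*Rt).as_rotvec()).round(1),"F",o["contact_force"].round(2),"open",round(o["opening"],4),"q",o["q"].round(2))
E
python3 -c "
from h import *
go([-76,76,180],225)"
python3 - <<'E'
from h import *
import pickle
D=pickle.load(open('d0.pkl','rb')); v=np.load('s.npy')
for a in range(30,46,3):
    print(a,((proj(D['top'],S(v,[72*np.cos(np.radians(a)),72*np.sin(np.radians(a)),94]))-[170,140]+.36)*3.6).round(0))
E
```

```text
t 1.1 shift mm [ 522.  -619.4   51.3] turn [-0.  -0.  65.9] F [-0.38 -0.68 -0.65] open 0.0859 q [-1.35  0.05  1.61  0.    1.48 -0.12]
30 [[251. 127.]]
33 [[246. 130.]]
36 [[240. 133.]]
39 [[236. 137.]]
42 [[231. 141.]]
45 [[226. 145.]]
```

```bash
python3 -m jog '[0.5,0.04,-0.0475,0,0,0,0, 0.5,0.04,-0.0475,0,0,0,0, 0.5,0.04,-0.0475,0,0,0,0, 0.5,0.04,-0.0475,0,0,0,0, 0.5,0.04,-0.0475,0,0,0,0, 0.5,0.04,-0.0475,0,0,0,0, 0.5,0.04,-0.0475,0,0,0,0, 0.5,0.04,-0.0475,0,0,0,0, 0.5,0.04,-0.0475,0,0,0,0, 0.5,0.04,-0.0475,0,0,0,0]' 60
python3 -m jog '[0.5,0.04,-0.0475,0,0,0,0, 0.5,0.04,-0.0475,0,0,0,0, 0.5,0.04,-0.0475,0,0,0,0, 0.5,0,0,0,0,0,-10.4, 0.5,0,0,0,0,0,-10.4, 0.5,0,0,0,0,0,-10.4, 0.5,0,0,0,0,0,-10.4, 0.5,0,0,0,0,0,-10.4, 0.5,0,0,0,0,0,-10.4, 0.5,0,0,0,0,0,-10.4]'
python3 -m jog '[0.5,0,0,0,0,0,-10.4, 0.5,0,0,0,0,0,-10.4, 0.5,0,0,0,0,0,-10.4, 0.5,0,0,0,0,0,-10.4, 0.5,0,0,0,0,0,0]'
python3 -c "
from h import *
go([-76,76,130],45)"
```

```text
t: 2.35
tool_pos: [0.4276, -0.0048, 0.2318]
tool_rot: [3.095, 0.536, 0.003]
contact_force: [0.3, -0.4, -0.4]
opening: 0.0425
t: 3.6
tool_pos: [0.4923, 0.1678, 0.2314]
tool_rot: [2.167, 2.275, 0.0]
contact_force: [-0.3, -0.5, -0.2]
opening: 0.0429
t: 4.22
tool_pos: [0.4923, 0.1677, 0.2314]
tool_rot: [1.229, 2.891, 0.0]
contact_force: [0.7, -0.5, 0.2]
opening: 0.0428
t 4.22 shift mm [  0.9   2.6 101.4] turn [0.  0.  0.2] F [ 0.7  -0.48  0.24] open 0.0428 q [ 0.19 -0.2   1.85 -0.    1.49 -0.58]
```

```bash
python3 -m jog '[0.5,0.001,0.0026,0.05,0,0,0, 0.5,0,0,0.05,0,0,0, 0.5,0,0,0.025,0,0,0, 0.5,0,0,0.022,0,0,0, 0.5,0,0,0,0,0,0]'
python3 - <<'E'
from h import *
from station import ctrl
go([-76,76,84],45)
D=[ctrl.get_image(n)["image"] for n in("side","top")]
a=cv2.resize(D[0][160:310,190:340],(400,400),interpolation=2); b=cv2.resize(D[1][150:290,160:300],(400,400),interpolation=2)
cv2.imwrite('pics/g1.png',np.hstack([a,b]))
E
```

```text
t: 4.85
tool_pos: [0.4918, 0.1699, 0.0823]
tool_rot: [-1.229, -2.887, 0.004]
contact_force: [0.4, -0.0, 1.0]
opening: 0.0427
t 4.85 shift mm [-1.   1.5 -1.8] turn [-0.2 -0.1  0.1] F [ 0.35 -0.03  1.02] open 0.0427 q [ 0.19 -0.05  1.98  0.    1.22 -0.58]
```

View pics/g1.png

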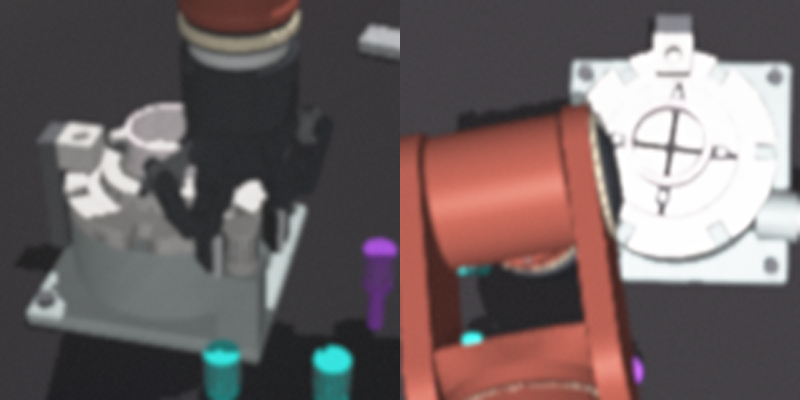

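Side view: the fingers (at about (205,245) and (275,235) in the crop) straddle the steel pin's head (240,230). Closing.

```bash
python3 -m jog '[0.5,0,0.0015,0,0,0,0, 0.35,0,0,0,0,0,0, 0.2,0,0,0,0,0,0, 0.2,0,0,0,0,0,0, 0.2,0,0,0,0,0,0]' 40
python3 -c "
from h import *
from station import ctrl
go([-76,76,84],45)
o=ctrl.get_obs();print('Ftool',R.from_rotvec(o['tool_rot']).inv().apply(o['contact_force']))"
```

```text
t: 5.58
tool_pos: [0.494, 0.1702, 0.0856]
tool_rot: [-1.226, -2.892, 0.005]
contact_force: [-5.0, -4.9, 7.5]
opening: 0.0228
t 5.58 shift mm [ 0.3 -0.3  1.6] turn [-0.2  0.   0.3] F [-4.99 -4.94  7.54] open 0.0228 q [ 0.19 -0.05  1.97 -0.    1.22 -0.58]
Ftool [-0.08642633 -7.04761609 -7.51761522]
```

```bash
python3 -m jog '[0.2,0,-0.0007,-0.002,0,0,0, 0.2,0,0,-0.003,0,0,0, 0.2,0,0,-0.02,0,0,0, 0.2,0,0,-0.035,0,0,0, 0.2,0,0,-0.035,0,0,0, 0.2,0,0,0,0,0,0, 0.2,0,0,0,0,0,0]' 60
python3 - <<'E'
from h import *
from station import ctrl
go([72,0,179],45)
D=[ctrl.get_image(n) for n in("side","top")]
import pickle; pickle.dump(D,open('d1.pkl','wb'))
a=cv2.resize(D[0]["image"][120:270,190:340],(600,600),interpolation=2)
cv2.imwrite('pics/g2.png',a)
E
```

```text
t: 6.45
tool_pos: [0.4936, 0.1709, 0.1784]
tool_rot: [-1.226, -2.891, 0.0]
contact_force: [-0.1, 0.5, -0.9]
opening: 0.0221
t 6.45 shift mm [-159.1   49.6   -0.8] turn [-0.  -0.   0.3] F [-0.1   0.48 -0.94] open 0.0221 q [ 0.19 -0.16  1.9   0.    1.4  -0.58]
```

View pics/g2.png

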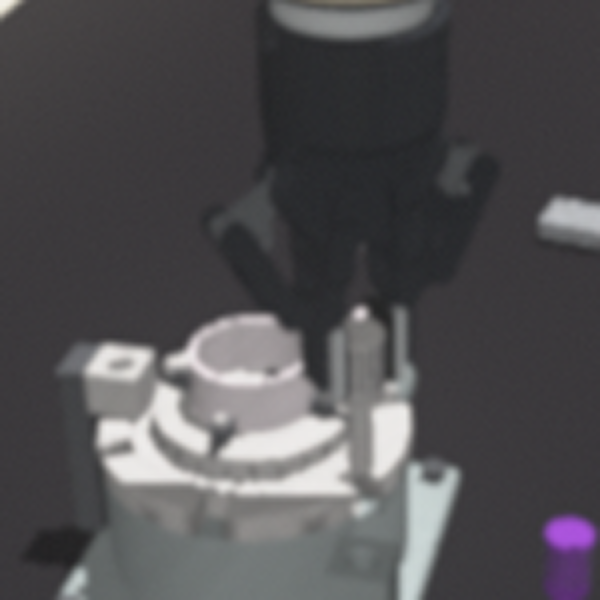

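Pin is held upright between the fingers (head at (365,320), lower end (360,490) in the crop). Raising further first, since the path passes over the ring edge.

```bash
python3 -m jog '[0.2,0,0,-0.02,0,0,0, 0.2,-0.04,0.0124,0,0,0,0, 0.2,-0.04,0.0124,0,0,0,0, 0.2,-0.04,0.0124,0,0,0,0, 0.2,-0.039,0.0124,0,0,0,0.3, 0.2,0,0,0,0,0,0, 0.2,0,0,0,0,0,0]'
python3 - <<'E'
from h import *
from station import ctrl
go([72,0,170],45)
D=[ctrl.get_image(n) for n in("side","top")]
import pickle; pickle.dump(D,open('d1.pkl','wb'))
a=cv2.resize(D[0]["image"][120:270,160:310],(600,600),interpolation=2)
cv2.imwrite('pics/g3.png',a)
v=np.load('s.npy')
o=ctrl.get_obs(); p=o["tool_pos"]
for n,X in dict(bush=S(v,[72,0,120])[0],pinlow=[p[0],p[1],p[2]-.0476],headtop=[p[0],p[1],p[2]+.0274]).items(): print(n,((proj(D[0],X)-[160,120]+.36)*4).round(0))
E
```

```text
t: 7.42
tool_pos: [0.64, 0.0912, 0.1995]
tool_rot: [-1.234, -2.888, -0.0]
contact_force: [0.4, 0.3, -1.0]
opening: 0.0224
t 7.42 shift mm [-0.  -0.2 29.5] turn [-0. -0. -0.] F [ 0.41  0.35 -1.03] open 0.0224 q [ 0.03  0.12  1.59  0.    1.43 -0.74]
bush [[241. 359.]]
pinlow [[236. 307.]]
headtop [[221. 174.]]
```

View pics/g3.png

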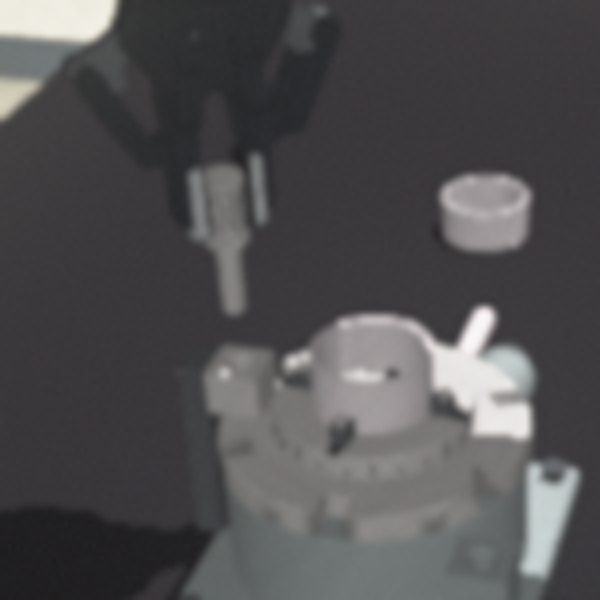

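Pin's lower end at (234,308), right over the bush (241,359) as predicted. Descending.

```bash
python3 -m jog '[0.2,0,0,0.02,0,0,0, 0.2,0,0,0.009,0,0,0, 0.2,0,0,0.003,0,0,0, 0.2,0,0,0.003,0,0,0, 0.2,0,0,0.003,0,0,0, 0.2,0,0,0,0,0,0]'
```

```text
t: 8.28
tool_pos: [0.6402, 0.091, 0.1611]
tool_rot: [-1.234, -2.889, -0.0]
contact_force: [0.1, 0.3, -2.5]
opening: 0.0223
```

```bash
python3 -m jog '[0.2,0,0,0.006,0,0,0, 0.2,0,0,0.006,0,0,0, 0.2,0,0,0.004,0,0,0, 0.2,0,0,0.002,0,0,0, 0.2,0,0,0,0,0,0]'
```

```text
t: 8.9
tool_pos: [0.6401, 0.091, 0.143]
tool_rot: [-1.234, -2.889, 0.0]
contact_force: [0.8, 0.6, -1.7]
opening: 0.0224
```

```bash
python3 -m jog '[0.25,0,0,0,0,0,0, 0.3,0,0,0,0,0,0, 0.4,0,0,0,0,0,0, 0.45,0,0,0,0,0,0, 0.45,0,0,-0.03,0,0,0, 0.45,0,0,-0.05,0,0,0, 0.45,0,0,-0.03,0,0,0, 0.45,0,0,0,0,0,0]'
python3 - <<'E'
from h import *
from station import ctrl
go([-15,-150,200],0)
D=[ctrl.get_image(n) for n in("side","top")]
import pickle; pickle.dump(D,open('d2.pkl','wb'))
a=cv2.resize(D[0]["image"][140:260,190:310],(400,400),interpolation=2); b=cv2.resize(D[1]["image"][150:290,190:330],(400,400),interpolation=2)
cv2.imwrite('pics/g4.png',np.hstack([a,b]))
v=np.load('s.npy')
print(((proj(D[0],S(v,[[72,0,169],[72,0,134]]))-[190,140]+.36)*400/120).round(0))
E
```

```text
t: 9.9
tool_pos: [0.642, 0.091, 0.2577]
tool_rot: [1.231, 2.883, 0.005]
contact_force: [-0.6, 0.2, 0.1]
opening: 0.0386
t 9.9 shift mm [ -42.9 -169.4   57. ] turn [ 0.4  0.1 45. ] F [-0.57  0.24  0.08] open 0.0386 q [ 0.03  0.09  1.53 -0.    1.51 -0.74]
[[ 93. 164.]
 [ 99. 214.]]
```

View pics/g4.png

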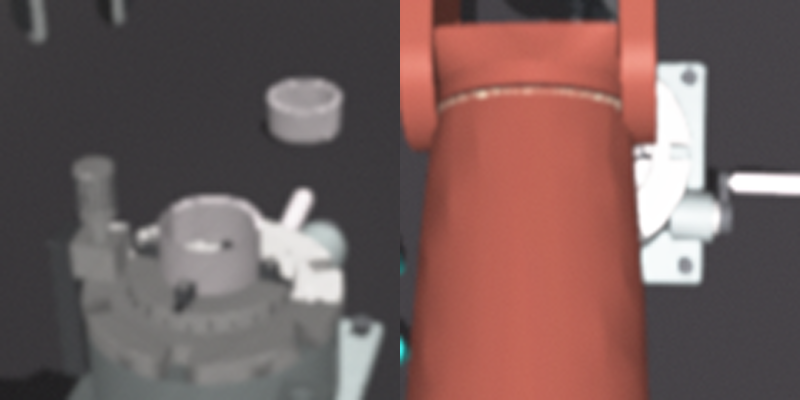

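Pin head top at (93,163) in the side crop, exactly where a pin riding on the plate should be. Going to the crank.

```bash
python3 -m jog '[0.45,-0.0143,-0.0565,0,0,0,0, 0.45,-0.0143,-0.0565,0,0,0,0, 0.45,-0.0143,-0.0564,0,0,0,0, 0.45,0,0,0,0,0,9, 0.45,0,0,0,0,0,9, 0.45,0,0,0,0,0,9, 0.45,0,0,0,0,0,9, 0.45,0,0,0.05,0,0,9, 0.45,0,0,0.05,0,0,0, 0.45,0,0,0.03,0,0,0]'
python3 -m jog '[0.45,0,0,0,0,0,0]'
python3 -c "
from h import *
go([-15.4,-150,42],0)"
```

```text
t: 11.25
tool_pos: [0.5442, -0.0564, 0.1176]
tool_rot: [-2.241, -2.192, 0.007]
contact_force: [-0.2, 0.1, -0.1]
opening: 0.0387
t: 11.38
tool_pos: [0.5437, -0.0562, 0.1179]
tool_rot: [-2.24, -2.191, 0.009]
contact_force: [0.3, 1.3, 0.1]
opening: 0.0387
t 11.38 shift mm [-0.8  6.3 75.8] turn [-0.6 -0.1 -0. ] F [0.26 1.34 0.11] open 0.0387 q [-0.24 -0.03  1.89 -0.    1.29 -0.22]
```

```bash
python3 -m jog '[0.45,-0.001,0.0063,0.02,-0.5,0,0, 0.45,0,0,0.03,0,0,0, 0.45,0,0,0.026,0,0,0, 0.45,0,0,0,0,0,0]'
python3 - <<'E'
from h import *
from station import ctrl
go([-15.4,-150,42],0)
D=[ctrl.get_image(n) for n in("side","top")]
import pickle; pickle.dump(D,open('d3.pkl','wb'))
a=cv2.resize(D[0]["image"][140:260,190:310],(400,400),interpolation=2); b=cv2.resize(D[1]["image"][150:290,220:360],(400,400),interpolation=2)
cv2.imwrite('pics/g5.png',np.hstack([a,b]))
E
```

```text
t: 11.88
tool_pos: [0.5529, -0.058, 0.046]
tool_rot: [2.244, 2.195, 0.006]
contact_force: [-0.7, 0.6, -0.1]
opening: 0.0385
t 11.88 shift mm [ 0.8 -3.7  3.9] turn [ 0.3 -0.  -0. ] F [-0.66  0.58 -0.08] open 0.0385 q [-0.24  0.08  1.92  0.    1.14 -0.22]
```

View pics/g5.png

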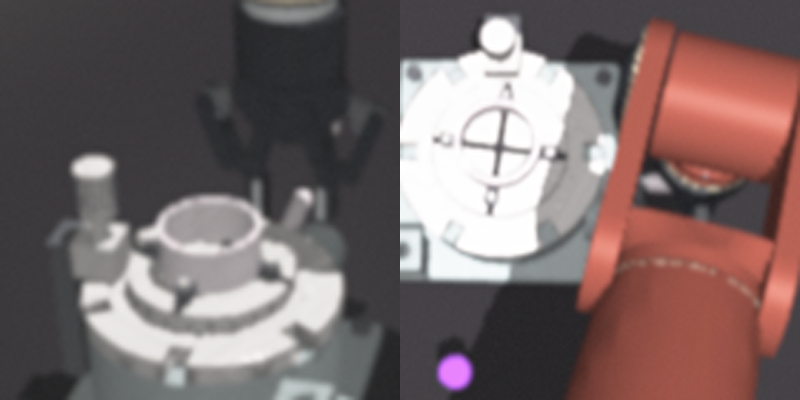

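Side crop: handle tip (300,195) lies between the fingers (258,200) and (322,205). Pin upright in the bush. Closing on the handle, and working out the notch angle from the top view.

```bash
python3 -m jog '[0.45,0.0005,-0.0037,0.004,0,0,0, 0.25,0,0,0,0,0,0, 0.1,0,0,0,0,0,0, 0.1,0,0,0,0,0,0, 0.1,0,0,0,0,0,0, 0.1,0,0,0,0,0,0]' 50
python3 - <<'E'
from h import *
import pickle
go([-15.4,-150,42],0)
D=pickle.load(open('d2.pkl','rb')); D0=pickle.load(open('d0.pkl','rb')); v=np.load('s.npy')
def ang(p,u,a0):
    q=least_squares(lambda x:(proj(p,S(v,[x[1]*np.cos(x[0]),x[1]*np.sin(x[0]),94]))[0]-u),[np.radians(a0),72],x_scale=[.1,10]).x
    return np.degrees(q[0]).round(1),q[1].round(1)
for u,a in (((243,133),36),((188,228),96),((245,328),156),((366,328),216),((425,228),276),((366,128),336)):
    print(ang(D0['top'],np.array(u)/3.6+[170,140]-.36,a),a)
print(ang(pickle.load(open('d3.pkl','rb'))[1],np.array([55,70])/2.857+[220,150]-.36,36))
E
```

```text
t: 12.72
tool_pos: [0.5494, -0.0577, 0.043]
tool_rot: [2.242, 2.194, 0.006]
contact_force: [-5.1, -0.6, 2.8]
opening: 0.0123
t 12.72 shift mm [ 0.7 -0.2  1. ] turn [0.3 0.  0. ] F [-5.11 -0.62  2.83] open 0.0123 q [-0.24  0.07  1.93  0.    1.14 -0.22]
(np.float64(34.8), np.float64(71.4)) 36
(np.float64(91.6), np.float64(72.1)) 96
(np.float64(151.3), np.float64(71.7)) 156
(np.float64(212.7), np.float64(72.4)) 216
(np.float64(271.4), np.float64(73.3)) 276
(np.float64(331.0), np.float64(72.7)) 336
(np.float64(30.0), np.float64(74.2))
```

```bash
python3 -c "
import numpy as np
a=np.radians(99+18*np.arange(21)); y=30*np.sin(a); z=-30*np.cos(a)
for i in range(20): print(99+18*i,(np.diff(y)[i]/1000).round(4),(np.diff(z)[i]/1000).round(4))"
python3 -m jog '[0.1,0,-0.0015,0,0,0,0, 0.1,-0.001,-0.0028,0.009,0,0,0, 0.1,0,0,0,0,0,0]'
```

```text
99 -0.0029 0.0089
117 -0.0055 0.0076
135 -0.0076 0.0055
153 -0.0089 0.0029
171 -0.0094 0.0
189 -0.0089 -0.0029
207 -0.0076 -0.0055
225 -0.0055 -0.0076
243 -0.0029 -0.0089
261 -0.0 -0.0094
279 0.0029 -0.0089
297 0.0055 -0.0076
315 0.0076 -0.0055
333 0.0089 -0.0029
351 0.0094 -0.0
369 0.0089 0.0029
387 0.0076 0.0055
405 0.0055 0.0076
423 0.0029 0.0089
441 0.0 0.0094
t: 13.1
tool_pos: [0.5442, -0.0576, 0.0329]
tool_rot: [2.245, 2.196, 0.006]
contact_force: [-6.8, 2.4, 3.0]
opening: 0.012
```

```bash
python3 -m jog '[0.1,0.0005,-0.0015,-0.001,0,0,0, 0.1,0.0005,-0.0066,0.0066,0,0,0, 0.1,0,-0.0083,0.0043,0,0,0, 0.1,0,0,0,0,0,0]'
python3 -m jog '[0.1,0,-0.0092,0.0015,0,0,0, 0.1,0,-0.0092,-0.0015,0,0,0, 0.1,0,0,0,0,0,0]'
```

```text
t: 13.6
tool_pos: [0.5286, -0.0575, 0.0232]
tool_rot: [2.242, 2.194, 0.006]
contact_force: [-0.4, -2.6, -5.0]
opening: 0.0119
t: 13.98
tool_pos: [0.51, -0.0571, 0.0239]
tool_rot: [2.242, 2.194, 0.006]
contact_force: [-2.3, -5.4, -3.6]
opening: 0.0122
```

```bash
cat > c.py <<'E'
from h import *
import sys
P=np.array(eval(sys.argv[1]))
for fr in(0,1):
    f=(lambda v:np.hypot(P[:,0]-v[0],P[:,1]-v[1])-(v[2] if fr else .03))
    r=least_squares(f,[.52,.05,.03]).x; print(r.round(4),(f(r)*1e3).round(2),np.degrees(np.arctan2(P[:,0]-r[0],P[:,1]-r[1])).round(0)%360)
E
python3 c.py '[(.5494,.043),(.5442,.0329),(.5286,.0232),(.51,.0239)]'
```

```text
[0.5208 0.052  0.03  ] [-0.05  0.17 -0.19  0.1 ] [107. 129. 165. 201.]
[0.5207 0.0523 0.0303] [-0.1   0.19 -0.14  0.05] [108. 129. 165. 201.]
```

```bash
python3 -m jog '[0.1,-0.001,-0.0005,0.0014,0,0,0, 0.1,0,-0.0083,-0.0043,0,0,0, 0.1,0,-0.0066,-0.0066,0,0,0, 0.1,0,-0.0043,-0.0083,0,0,0, 0.1,0,0,0,0,0,0]'
python3 -m jog '[0.1,0,-0.0015,-0.0092,0,0,0, 0.1,0,0.0015,-0.0092,0,0,0, 0.1,0,0.0043,-0.0083,0,0,0, 0.1,0,0,0,0,0,0]'
```

```text
t: 14.6
tool_pos: [0.4919, -0.057, 0.0428]
tool_rot: [2.241, 2.192, 0.011]
contact_force: [-0.1, 3.8, 0.4]
opening: 0.0123
t: 15.1
tool_pos: [0.4966, -0.0572, 0.0697]
tool_rot: [2.241, 2.193, 0.011]
contact_force: [-0.1, 5.7, 1.4]
opening: 0.0122
```

```bash
python3 -m jog '[0.1,0.0006,0.0066,-0.0066,0,0,0, 0.1,0,0.0083,-0.0043,0,0,0, 0.1,0,0.0092,-0.0015,0,0,0, 0.1,0,0.0092,0.0015,0,0,0, 0.1,0,0,0,0,0,0]'
python3 -m jog '[0.1,0,0.0083,0.0043,0,0,0, 0.1,0,0.0066,0.0066,0,0,0, 0.1,0,0.0043,0.0083,0,0,0, 0.1,0,0.0015,0.0092,0,0,0, 0.1,0,-0.0015,0.0092,0,0,0, 0.1,0,-0.0043,0.0083,0,0,0, 0.1,0,0,0,0,0,0]'
```

```text
t: 15.72
tool_pos: [0.5307, -0.0577, 0.0798]
tool_rot: [2.24, 2.191, 0.013]
contact_force: [2.3, 3.7, 0.5]
opening: 0.0124
t: 16.6
tool_pos: [0.5425, -0.0579, 0.0319]
tool_rot: [2.243, 2.194, 0.006]
contact_force: [1.7, 3.5, -3.6]
opening: 0.012
```

```bash
python3 -m jog '[0.1,0.0005,-0.0056,0.0075,0,0,0, 0.1,0,-0.0083,0.0043,0,0,0, 0.1,0,-0.0092,0.0015,0,0,0, 0.1,0,-0.0092,-0.0015,0,0,0, 0.1,0,0,0,0,0,0]'
python3 -m jog '[0.1,0,-0.0083,-0.0043,0,0,0, 0.1,0,-0.0066,-0.0066,0,0,0, 0.1,0,-0.0043,-0.0083,0,0,0, 0.1,0,-0.0015,-0.0092,0,0,0, 0.1,0,0.0015,-0.0092,0,0,0, 0.1,0,0.0043,-0.0083,0,0,0, 0.1,0,0,0,0,0,0]'
python3 c.py '[(.5494,.043),(.5442,.0329),(.5286,.0232),(.51,.0239),(.4919,.0428),(.4966,.0697),(.5307,.0798),(.5425,.0319)]'
```

```text
t: 17.23
tool_pos: [0.5122, -0.0572, 0.0227]
tool_rot: [2.24, 2.192, 0.01]
contact_force: [0.1, 1.4, 5.1]
opening: 0.0121
t: 18.1
tool_pos: [0.4958, -0.057, 0.0683]
tool_rot: [2.242, 2.195, 0.004]
contact_force: [-6.3, -4.9, 5.4]
opening: 0.0121
[0.5206 0.0519 0.03  ] [ 0.15  0.29 -0.24 -0.11  0.07 -0.11 -0.28 -0.36] [107. 129. 164. 201. 252. 307.  20. 132.]
[0.5206 0.0518 0.0299] [ 0.22  0.34 -0.2  -0.06  0.16  0.01 -0.15 -0.31] [107. 129. 164. 201. 253. 307.  20. 132.]
```

```bash
python3 -m jog '[0.1,-0.0005,-0.0015,-0.0015,0,0,0, 0.1,0,0.0066,-0.0066,0,0,0, 0.1,0,0.0083,-0.0043,0,0,0, 0.1,0,0.0092,-0.0015,0,0,0, 0.1,0,0.0092,0.0015,0,0,0, 0.1,0,0,0,0,0,0]'
python3 -m jog '[0.1,0,0.0083,0.0043,0,0,0, 0.1,0,0.0066,0.0066,0,0,0, 0.1,0,0.0043,0.0083,0,0,0, 0.1,0,0,0,0,0,0]'
```

```text
t: 18.85
tool_pos: [0.5299, -0.0575, 0.0804]
tool_rot: [2.241, 2.192, 0.012]
contact_force: [1.9, -1.0, -0.9]
opening: 0.0121
t: 19.35
tool_pos: [0.5489, -0.0579, 0.0606]
tool_rot: [2.241, 2.192, 0.012]
contact_force: [4.7, -0.0, -0.4]
opening: 0.0121
```

```bash
python3 -m jog '[0.1,0,0.0025,0.0092,0,0,0, 0.1,0,-0.0015,0.0092,0,0,0, 0.1,0,-0.0043,0.0083,0,0,0, 0.1,0,0,0,0,0,0]'
python3 -m jog '[0.1,0,-0.0066,0.0066,0,0,0, 0.1,0,-0.0083,0.0043,0,0,0, 0.1,0,-0.0092,0.0015,0,0,0, 0.1,0,0,0,0,0,0]'
python3 - <<'E'
from h import *
from station import ctrl
D=[ctrl.get_image(n) for n in("side","top")]
import pickle; pickle.dump(D,open('d4.pkl','wb'))
a=cv2.resize(D[0]["image"][140:260,190:310],(400,400),interpolation=2); b=cv2.resize(D[1]["image"][150:290,220:360],(400,400),interpolation=2)
cv2.imwrite('pics/g6.png',np.hstack([a,b]))
E
```

```text
t: 19.85
tool_pos: [0.5431, -0.0578, 0.0325]
tool_rot: [2.243, 2.194, 0.006]
contact_force: [1.9, 1.6, -4.3]
opening: 0.0127
t: 20.35
tool_pos: [0.5196, -0.0574, 0.0218]
tool_rot: [2.242, 2.194, 0.008]
contact_force: [-3.2, 1.8, 0.6]
opening: 0.0123
```

View pics/g6.png

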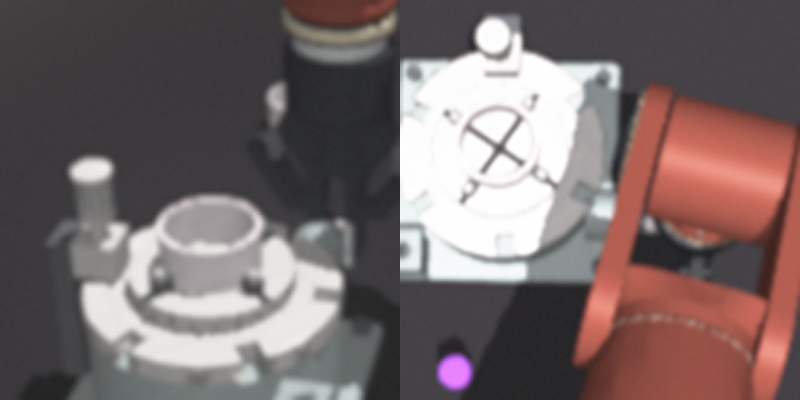

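Side crop: pin still riding (head top (93,163)); the plate's notch at (504,242) in the top crop says about 5° of plate travel are left. Continuing, then slower.

```bash
python3 -m jog '[0.1,0,-0.0092,-0.0015,0,0,0, 0.1,0,-0.0083,-0.0043,0,0,0, 0.1,0,-0.0066,-0.0066,0,0,0, 0.1,0,-0.0043,-0.0083,0,0,0, 0.1,0,-0.0011,-0.0046,0,0,0]'
cat > f.py <<'E'
from h import *
from station import ctrl
o=ctrl.get_obs(); p=o["tool_pos"]; F=o["contact_force"]; dx,dz=p[0]-.5206,p[2]-.0518
a=np.arctan2(dx,dz); print("a",np.degrees(a).round(1)%360,"r",(np.hypot(dx,dz)*1e3).round(1),"Ftan",(F[0]*np.cos(a)-F[2]*np.sin(a)).round(2),"Fout",(F[0]*np.sin(a)+F[2]*np.cos(a)).round(2),"Fy",F[1].round(1),"t",round(o["t"],1))
E
python3 f.py
python3 -m jog '[0.1,0,-0.0004,-0.0047,0,0,0, 0.1,0,0.0004,-0.0047,0,0,0, 0.1,0,0.0011,-0.0046,0,0,0]' | tail -2; python3 f.py
```

```text
t: 21.08
tool_pos: [0.4908, -0.0569, 0.0475]
tool_rot: [2.241, 2.192, 0.009]
contact_force: [1.1, 0.2, -2.1]
opening: 0.0121
a 261.8 r 30.1 Ftan -2.21 Fout -0.75 Fy 0.2 t 21.1
contact_force: [-1.0, -0.8, -1.4]
opening: 0.0125
a 287.5 r 30.2 Ftan -1.58 Fout 0.5 Fy -0.8 t 21.4
```

```bash
cat > e.py <<'E'
from h import *
from station import ctrl
import pickle
p=ctrl.get_image("side"); ref=pickle.load(open('d4.pkl','rb'))[0]["image"]
T=ref[185:212,208:229]; I=p["image"][175:230,200:237]
r=cv2.matchTemplate(I,T,cv2.TM_CCOEFF_NORMED); _,m,_,l=cv2.minMaxLoc(r); print("pin head moved px",l[0]-8,l[1]-10,"score",round(m,2))
E
python3 -m jog '[0.1,0,0.0018,-0.0044,0,0,0, 0.1,0,0.0025,-0.0040,0,0,0]' | tail -2; python3 f.py; python3 e.py
python3 -m jog '[0.1,0,0.0031,-0.0036,0,0,0, 0.1,0,0.0036,-0.0031,0,0,0]' | tail -2; python3 f.py; python3 e.py
```

```text
contact_force: [-1.4, -1.2, -1.9]
opening: 0.0122
a 305.7 r 30.1 Ftan -2.37 Fout -0.01 Fy -1.2 t 21.7
pin head moved px 1 5 score 0.86
contact_force: [-1.5, -0.6, -1.3]
opening: 0.012
a 324.7 r 30.1 Ftan -1.98 Fout -0.22 Fy -0.6 t 22.0
pin head moved px 1 5 score 0.86
```

Run:
```python
from h import *
from station import ctrl
D=ctrl.get_image("side"); v=np.load('s.npy')
cv2.imwrite('pics/g7.png',cv2.resize(D["image"][150:250,180:280],(600,600),interpolation=2))
print(((proj(D,S(v,[[72,0,169],[72,0,155],[72,0,123],[72,0,120]]))-[180,150]+.36)*6).round(0))
```

```text
[[228. 236.]
 [232. 272.]
 [241. 351.]
 [242. 359.]]
```

View pics/g7.png

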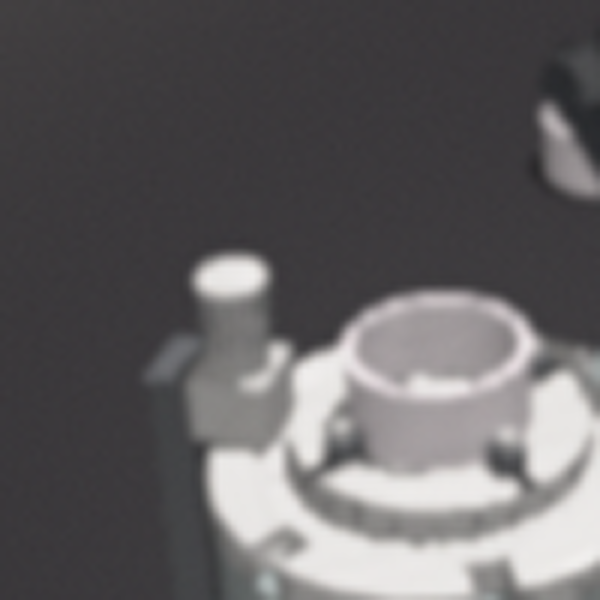

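Head top at (231,273): matches fully home (232,272), collar on the block. Now taking out the slack in small steps, watching the tangential force (free ≈ -2 N).

```bash
python3 -m jog '[0.1,0,0.0040,-0.0025,0,0,0, 0.1,0,0.0044,-0.0018,0,0,0]' >/dev/null; python3 f.py
python3 -m jog '[0.1,0,0.0046,-0.0011,0,0,0]'>/dev/null; python3 f.py
python3 -m jog '[0.1,0,0.0024,-0.0003,0,0,0]'>/dev/null; python3 f.py
```

```text
a 342.6 r 30.1 Ftan -1.91 Fout -1.89 Fy -0.4 t 22.4
a 351.7 r 30.1 Ftan -2.0 Fout -1.59 Fy -1.2 t 22.5
a 356.1 r 30.0 Ftan -1.98 Fout -1.11 Fy -0.4 t 22.6
```

```bash
python3 -m jog '[0.1,0,0.0024,-0.0001,0,0,0]' >/dev/null; python3 f.py
python3 -m jog '[0.1,0,0.0024,0.0001,0,0,0]'>/dev/null; python3 f.py
python3 -m jog '[0.1,0,0.0023,0.0003,0,0,0]'>/dev/null; python3 f.py
```

```text
a 0.3 r 30.0 Ftan -2.0 Fout -1.99 Fy -0.4 t 22.7
a 4.7 r 30.0 Ftan -1.79 Fout -1.39 Fy 0.2 t 22.9
a 9.1 r 30.1 Ftan -2.32 Fout -1.55 Fy 0.5 t 23.0
```

```bash
python3 -m jog '[0.1,0,0.0023,0.0005,0,0,0]' >/dev/null; python3 f.py
python3 -m jog '[0.1,0,0.0023,0.0006,0,0,0]'>/dev/null; python3 f.py
python3 -m jog '[0.1,0,0.0022,0.0008,0,0,0]'>/dev/null; python3 f.py
```

```text
a 13.5 r 30.0 Ftan -3.06 Fout -1.9 Fy 0.7 t 23.1
a 17.9 r 30.0 Ftan -3.04 Fout -1.18 Fy 0.3 t 23.2
a 22.3 r 30.0 Ftan -3.79 Fout -1.93 Fy 0.6 t 23.4
```

```bash
python3 -m jog '[0.1,0,0.0011,0.0005,0,0,0]' >/dev/null; python3 f.py
python3 -m jog '[0.1,0,0.0011,0.0005,0,0,0]'>/dev/null; python3 f.py
python3 -m jog '[0.1,0,0,0,0,0,0]'>/dev/null; python3 f.py
```

```text
a 24.7 r 30.0 Ftan -4.17 Fout -2.46 Fy 0.2 t 23.5
a 26.9 r 30.1 Ftan -3.4 Fout -2.8 Fy 1.6 t 23.6
a 27.0 r 30.0 Ftan -2.91 Fout -3.13 Fy 0.6 t 23.7
```

```bash
python3 -m jog '[0.1,0,0.0011,0.0005,0,0,0]' >/dev/null; python3 f.py
python3 -m jog '[0.1,0,0.0010,0.0006,0,0,0]'>/dev/null; python3 f.py
python3 -m jog '[0.1,0,0,0,0,0,0]'>/dev/null; python3 f.py
python3 -m jog '[0.1,0,0,0,0,0,0]'>/dev/null; python3 f.py
```

```text
a 29.0 r 30.0 Ftan -4.05 Fout -3.29 Fy 1.4 t 23.9
a 31.1 r 30.0 Ftan -3.27 Fout -3.3 Fy 0.4 t 24.0
a 31.3 r 30.1 Ftan -4.24 Fout -3.9 Fy 1.3 t 24.1
a 31.2 r 30.1 Ftan -4.35 Fout -3.93 Fy 0.8 t 24.2
```

```bash
python3 -m jog '[0.1,0,0.0005,0.0016,0,0,0]' >/dev/null; python3 f.py
python3 -m jog '[0.1,0,0.0010,0.0007,0,0,0]'>/dev/null; python3 f.py
python3 -m jog '[0.1,0,0,0,0,0,0]'>/dev/null; python3 f.py
python3 -m jog '[0.1,0,0,0,0,0,0]'>/dev/null; python3 f.py
python3 -m jog '[0.1,0,0,0,0,0,0]'>/dev/null; python3 f.py
```

```text
a 34.0 r 29.9 Ftan -5.61 Fout -0.76 Fy 1.6 t 24.4
a 36.4 r 29.9 Ftan -5.36 Fout -1.52 Fy 2.0 t 24.5
a 36.5 r 30.0 Ftan -4.13 Fout -0.88 Fy 1.5 t 24.6
a 36.6 r 29.9 Ftan -5.26 Fout -1.6 Fy 1.0 t 24.7
a 36.6 r 29.9 Ftan -4.87 Fout -0.92 Fy 2.0 t 24.9
```

Load is about 2.9 N above free running (mean of the standing readings -4.9 vs -2.0 N): firm, stopping here and letting go.

```bash
python3 -m jog '[0.45,0,-0.0003,-0.0002,0,0,0, 0.45,0,0,0,0,0,0, 0.45,0,0,0,0,0,0, 0.45,0,0,0,0,0,0, 0.45,0,0,-0.03,0,0,0, 0.45,0,0,-0.05,0,0,0, 0.45,0,0,-0.06,0,0,0, 0.45,0,0,-0.04,0,0,0, 0.45,-0.05,0,0,0,0,0, 0.45,-0.05,0,0,0,0,0]'
python3 -m jog '[0.45,-0.06,0,0,0,0,0, 0.45,-0.06,0,0,0,0,0, 0.45,0,0,0,0,0,0]'
python3 - <<'E'
from h import *
from station import ctrl
D=[ctrl.get_image(n) for n in("side","top")]; v=np.load('s.npy')
a=cv2.resize(D[0]["image"][150:270,190:310],(400,400),interpolation=2); b=cv2.resize(D[1]["image"][150:290,220:360],(400,400),interpolation=2)
cv2.imwrite('pics/g8.png',np.hstack([a,b]))
print(((proj(D[0],S(v,[[72,0,155]]))-[190,150]+.36)*400/120).round(0))
g=lambda a,y:[-45+30*np.sin(np.radians(a)),y,66+30*np.cos(np.radians(a))]
for A in(10,20,30,37,45): print(A,[((proj(D[0],S(v,g(A,-171)))-[190,150]+.36)*400/120).round(0),((proj(D[1],S(v,g(A,-160)))-[220,150]+.36)*400/140).round(0)+[400,0]])
E
python3 e.py
```

```text
t: 26.1
tool_pos: [0.5345, -0.1587, 0.257]
tool_rot: [2.237, 2.193, 0.011]
contact_force: [0.6, 0.9, 0.3]
opening: 0.0382
t: 26.48
tool_pos: [0.5307, -0.2814, 0.2552]
tool_rot: [2.247, 2.187, 0.008]
contact_force: [-0.4, 0.4, 0.2]
opening: 0.0384
[[ 96. 151.]]
10 [array([[337., 122.]]), array([[706., 208.]])]
20 [array([[331., 123.]]), array([[706., 202.]])]
30 [array([[324., 124.]]), array([[706., 196.]])]
37 [array([[320., 126.]]), array([[706., 193.]])]
45 [array([[316., 129.]]), array([[706., 189.]])]
pin head moved px 1 5 score 0.85
```

View pics/g8.png

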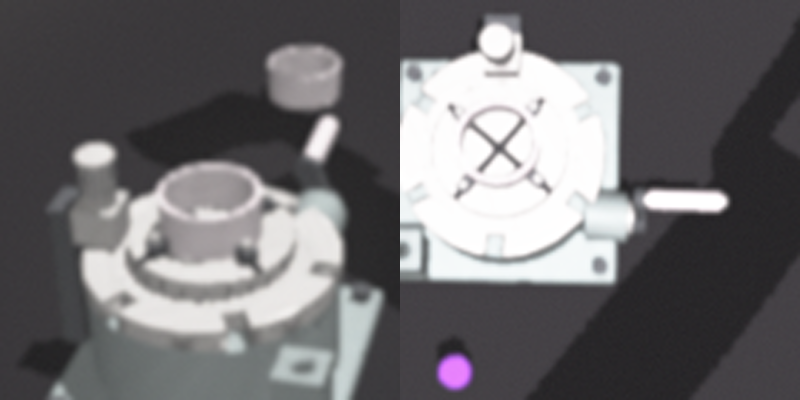

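Pin home (head top (95,153) vs 96,151 predicted); handle released at about (685,201) in the top crop. Checking the handle's angle more exactly, as it looks a bit behind where the tool left it.

Run:
```python
from h import *
from station import ctrl
import pickle
v=np.load('s.npy')
g=lambda a,y:[-45+30*np.sin(np.radians(a)),y,66+30*np.cos(np.radians(a))]
p1=ctrl.get_image("top"); p0=pickle.load(open('d0.pkl','rb'))["top"]; p2=pickle.load(open('d2.pkl','rb'))[1]
for n,p,A0 in (("now",p1,25),("start",p0,100),("bef grip",p2,100)):
    c=proj(p,S(v,g(A0,-143)))[0]; I=p["image"].astype(float).mean(2)
    x0=int(c[0]); W=I[int(c[1])-14:int(c[1])+15,x0-6:x0+7]; w=np.clip(W-130,0,None); rows=np.arange(int(c[1])-14,int(c[1])+15)
    row=(w.sum(1)*rows).sum()/w.sum()
    A=np.arange(-20,180,.5); pr=np.array([proj(p,S(v,g(a,-143)))[0,1] for a in A])
    print(n,"row",row.round(2),"peak row",pr.min().round(2),"at",A[pr.argmin()],"rows at a=10,20,30,40,100,107:",[np.interp(a,A,pr).round(2) for a in(10,20,30,40,100,107)],W.max())
```

```text
now row 219.79 peak row 213.19 at 80.5 rows at a=10,20,30,40,100,107: [np.float64(222.36), np.float64(220.17), np.float64(218.19), np.float64(216.48), np.float64(213.94), np.float64(214.56)] 255.0
start row 213.83 peak row 213.19 at 80.5 rows at a=10,20,30,40,100,107: [np.float64(222.36), np.float64(220.17), np.float64(218.19), np.float64(216.48), np.float64(213.94), np.float64(214.56)] 255.0
bef grip row 213.83 peak row 213.19 at 80.5 rows at a=10,20,30,40,100,107: [np.float64(222.36), np.float64(220.17), np.float64(218.19), np.float64(216.48), np.float64(213.94), np.float64(214.56)] 255.0
```

```bash
python3 -c "
from station import ctrl
print(ctrl.get_obs()['t'],ctrl.get_obs()['contact_force']); print(ctrl.finish_job())"
```

```text
26.675 [0.07625995 0.40850995 0.05298917]
the job is handed in; nothing more can be done
None
```

I moved the steel pin from its parking hole to the guide bush and let go; it rode on the plate. I then turned the crank clockwise about 2.5 turns until the pin dropped, and about 80° further to bring the notch firmly against it. After that I let go and backed the arm off. The job was handed in at 26.7 s.

**Last checks:**
- **Pin:** it is fully home. Its head top is within 2 crop pixels of the position expected with the collar on the block, both before and after I let go of the crank.
- **Load:** the handle load rose from about 2 N running free to about 4.9 N at the stop (mean of the standing readings), about 2.9 N above free running. Single readings peaked at about 3.6 N above, with roughly 0.5 N of noise.
- **Robot:** it touches nothing, and the force reading is near zero.
- **Other things:** the spare ring looks undisturbed in the last picture. I did not check the jar and the brush again, but the arm did not work near them.

**One disagreement:** after release, the picture puts the handle at about 22°, while the tool stood at about 37° when I stopped. The tool also read about 7° ahead of the pictures at the start, so I put the rest down to the grip giving and the handle springing back slightly. The picture angle is still about 12° beyond where the load began to rise, at about 10° on the tool. I therefore judged the slack to be out, but I did not grip the handle again to confirm it.

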